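# Find the hidden catch of the coin meter

## Task

The coin drawer of the low white coin meter is shut by a concealed catch under one of the six look-alike square pads in its flat top panel: feel over the pads with shut fingertips, pressing on each, until you find the one that gives, and press it in so that the drawer springs fully out. Then take the hand away, so that the catch pad comes back up and the drawer stays out. Only touch and press: pick up nothing, and leave the bottles, cup, box, brush, tokens and coin roll standing where they are.

Things in the scene. Friction and masses are not known exactly. Their poses are not given: they have to be found in the camera images.
- meter: the coin meter: a low white enamelled case fixed to the counter, 280 mm (its x) by 340 mm (its y), flat top panel 110 mm above the counter. Origin: centre of the underside; its x axis points from the drawer front to the rear display hood, its z up. The hood stands on the panel from x = 83 to 140 mm and is 36 mm high. Six square openings in the panel, 48 mm wide, each hold a white pad.
- catch (a joint): how far the catch is pushed in, 0 (up) to 0.006 m. The catch is one of the six pads, a different one each time, not to be told by eye; the other five are rigid blanks. It gives 6 mm straight down against a spring (1.5 N at first, 3.3 N at the bottom), lets the drawer go at about 4 mm and springs back up when released
- drawer (a joint): how far the coin drawer is out, 0 (shut) to 0.055 m. It is 200 mm wide and 58 mm high, in the meter's -x face, without handle; it is locked until the catch is pressed, then a spring drives it fully out towards the meter's -x in about half a second, and it stays out
- place_1 (a point): centre of the top of the 45 mm square pad (1.5 mm below the panel) in place 1 (meter frame x -75, y -85 mm), as it stands when not pressed; its axes are the meter's
- place_2 (a point): centre of the top of the 45 mm square pad (1.5 mm below the panel) in place 2 (meter frame x -75, y 0 mm), as it stands when not pressed; its axes are the meter's
- place_3 (a point): centre of the top of the 45 mm square pad (1.5 mm below the panel) in place 3 (meter frame x -75, y 85 mm), as it stands when not pressed; its axes are the meter's
- place_4 (a point): centre of the top of the 45 mm square pad (1.5 mm below the panel) in place 4 (meter frame x 5, y -85 mm), as it stands when not pressed; its axes are the meter's
- place_5 (a point): centre of the top of the 45 mm square pad (1.5 mm below the panel) in place 5 (meter frame x 5, y 0 mm), as it stands when not pressed; its axes are the meter's
- place_6 (a point): centre of the top of the 45 mm square pad (1.5 mm below the panel) in place 6 (meter frame x 5, y 85 mm), as it stands when not pressed; its axes are the meter's
- detergent: a white detergent bottle with a blue cap, 72 mm across, 200 mm tall; loose, not part of the work; origin at the centre of its underside
- powder_jar: a jar 76 mm across, 100 mm tall; loose, not part of the work; origin at the centre of its underside
- cup: an open grey plastic cup, 76 mm across, 90 mm tall; loose, not part of the work; origin at the centre of its underside
- sheets_box: a cardboard box 70 x 110 x 60 mm; loose, not part of the work; origin at the centre of its underside
- lint_brush: a lint brush 170 mm long, lying; loose, not part of the work; origin at the centre of its underside
- token_stack: a brass stack of tokens 24 mm across, 30 mm tall, standing on the meter's left (+y) margin; loose, not part of the work; origin at the centre of its underside
- coin_roll: a paper coin roll 24 mm across, 45 mm tall, standing on the meter's right (-y) margin; loose, not part of the work; origin at the centre of its underside

How it is judged:
By the outcome, as a careful person would: the job done as asked, in the order asked, and still so for the second after the job is handed in, with the robot touching nothing.
It also fails if it takes over 51 s, if anything falls off the work surface, if the arm or the gripper's body presses on something with over 40 N, if the wrist force passes 120 N, or if a joint passes its speed limit or range.

## Robot

A 6-joint arm with a two-finger parallel gripper is mounted at the origin on the work surface. World frame = base frame: x ahead of the robot, y to its left, z up, the work surface at z = 0. Lengths are in mm, angles in rad, forces in N, time in s.
With the tool pointing down it reaches from about 275 to 750 mm from the base axis. Payload 10.2 kg.
Tool frame: the origin (TCP) lies where the fingers leave the gripper's body, on its centre line; the fingertips stand 73 mm ahead of it and the grasp point (between the pads) lies 54 mm ahead of it; z points along the fingers, y is the line along which they close (so a half turn about z gives the same grasp; the last joint's range is limited). The gripper opens to 85 mm and grips with 20 to 120 N. Pads are 22 mm wide; open, the fingers measure 114 mm over their backs; the gripper's body (76 mm by 85 mm) begins 54 mm behind the grasp point. The pads swing forward as they close: fully open they stand 13 mm farther back than shut.
Start: joints at [-0.223, 0.313, 1.498, -0, 1.331, -0.223], TCP at [525.006, -0.014, 303.894] pointing down, gripper open.
Joint ranges: [-2.94, 2.94], [-0.97, 2.17], [0.19, 2.56], [-1.23, 4.37], [0.02, 3.11], [-2.88, 2.88]. Speed limits (rad/s): [2.39, 2.39, 3.01, 3.14, 3.14, 3.14].

## Interface

Orientations are given as a unit quaternion [w, x, y, z].
In Python, from rig import ctrl gives the robot as it stands.
- The arm moves only by the shell command python3 -m creep 'ROWS' [OPENING] [FORCE]. ROWS is JSON, a list that holds one entry, the list of rows, each a list of 6 numbers: the shift along the world's x, y, z in units of 25 mm (1.0 is 25 mm), then the turn, a rotation vector about the world's x, y, z in units of 5 degrees (1.0 is 5 degrees). In form: [[[x, y, z, ax, ay, az], ...]]. A call has 1 to 20 rows; each row is the pose to reach, as a shift and turn from the pose commanded when the call began; what a row does not reach only later rows make up. A row lasts 1/12 s, in which the tool goes at most 41.7 mm and 7.16 degrees, less where a joint would pass 70% of its speed; a pose out of reach is approached as far as the arm can. A call with a gripper value outside its range is refused whole. OPENING is the finger opening in mm, from 0 to 85.4, set as the call begins (- or left out, the last holds). The fingers move at their own pace and stop on an object; FORCE is the grip in N (left out, the last holds). Time passes only in rows, so rows that repeat a pose let the fingers close. It gives the time, the measured TCP pose, the force, the opening and the grip force at its end, in the units of the state.
- ctrl.sense(): the state, without advancing time (a new reading comes with each control period).
- ctrl.capture(name): name is "scene" or "side" or "wrist"; returns a dict with "image" (480x640x3 uint8, red, green, blue), "fx", "fy", "cx", "cy" (pixels), "k1" (the pictures are not rectified: a ray, as slopes to the right and down, at radius r is drawn at 1 + k1 r^2 times it, then the intrinsics apply), "R" (3x3) and "t" (3): a world point X has camera coordinates R X + t. Camera axes: x right, y down, z forward; pixel columns grow to the right and rows downward; lengths in mm; the calibration is good to about 2 mm. A picture is of the moment at which its call begins. There is no depth.
- ctrl.finish_job(): hands the job in; it is judged then, once.
The state is a dict: "time_s": time; "joints": joint angles; "dq": joint speeds; "tau": joint torques, N m; "eef_pos": TCP position; "ee_rot": TCP orientation; "force": force on the tool from outside, world axes, zero at the start; "wrist_torque": the same for the moment, N m; "grip_width": opening from 0.0 (shut) to 1.0 (fully open); "grip_force": force on a finger pad.
Only numpy, scipy, OpenCV 4.12 (cv2) and the standard library are available. Lean on these libraries where they do the work, as an engineer would, in place of code of your own. Each camera call takes 0.05 s, during which the arm holds its last target. There are 200 camera calls.

## Working session

There is one attempt and no reset: what is moved stays moved. The work goes in short steps, Python scripts to look and compute and a shell command to move; the robot and the scene stay as the last step left them, time stands still between calls to the robot, and variables do not carry over. Pictures are saved under pics/ and viewed, at most 10 in all, crops included, and the job is handed in when it is done.

```bash
mkdir -p pics; ls
cat > h.py <<'E'
from rig import ctrl
import numpy as np, cv2, pickle
def cap(n,f):
    c=ctrl.capture(n); cv2.imwrite(f'pics/{f}.png',cv2.cvtColor(c['image'],cv2.COLOR_RGB2BGR)); pickle.dump(c,open(f'pics/{f}.pkl','wb')); return c
def load(f): return pickle.load(open(f'pics/{f}.pkl','rb'))
def ray(c,u,v):
    K=np.array([[c['fx'],0,c['cx']],[0,c['fy'],c['cy']],[0,0,1.]])
    s=cv2.undistortPoints(np.array([[[u,v]]],float),K,np.array([c['k1'],0,0,0.]))[0,0]
    R=np.array(c['R']);return -R.T@np.array(c['t']),R.T@np.array([s[0],s[1],1])
def onz(c,u,v,z):
    o,d=ray(c,u,v);return o+d*(z-o[2])/d[2]
def proj(c,X):
    R=np.array(c['R']);K=np.array([[c['fx'],0,c['cx']],[0,c['fy'],c['cy']],[0,0,1.]])
    return cv2.projectPoints(np.array(X,float).reshape(-1,1,3),cv2.Rodrigues(R)[0],np.array(c['t'],float),K,np.array([c['k1'],0,0,0.]))[0][:,0]
E
python3 - <<'E'
from h import *
for n in('scene','side'): 
    c=cap(n,n+'0'); print(n,-np.array(c['R']).T@np.array(c['t']),c['fx'],c['k1'])
s=ctrl.sense();print(s)
E
```

```text
pics
scene [1153.71834034 -785.73620227  701.18714715] 573.4283564398631 -0.12358820892142239
side [ 111.32323948 -569.14678511  799.0731027 ] 483.28979404809735 -0.11104227533755416
{'time_s': 0.1, 'joints': array([-2.23411849e-01,  3.13372836e-01,  1.49834480e+00, -1.10077987e-05,
        1.33102253e+00, -2.23445625e-01]), 'dq': array([ 0.00078791, -0.00201885, -0.00155677, -0.00104121, -0.00172338,
       -0.0012522 ]), 'tau': array([ 2.30574413e-03, -4.12899542e+01, -2.60142785e+01, -1.81123951e-04,
        3.02137116e-03,  1.15447833e-05]), 'eef_pos': array([5.24850924e+02, 1.34807462e-02, 3.03409254e+02]), 'ee_rot': array([-4.82671627e-04,  7.07093797e-01,  7.07119533e-01, -3.10253856e-04]), 'force': array([-0.36048704,  0.61496509, -0.76695814]), 'wrist_torque': array([0.03213466, 0.00257528, 0.01316968]), 'grip_force': 0.0, 'grip_width': 0.9996717194021759}
```

View pics/scene0.png

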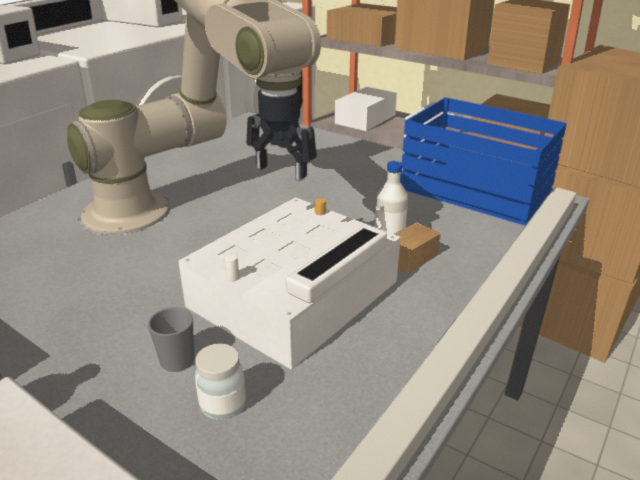

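View pics/side0.png

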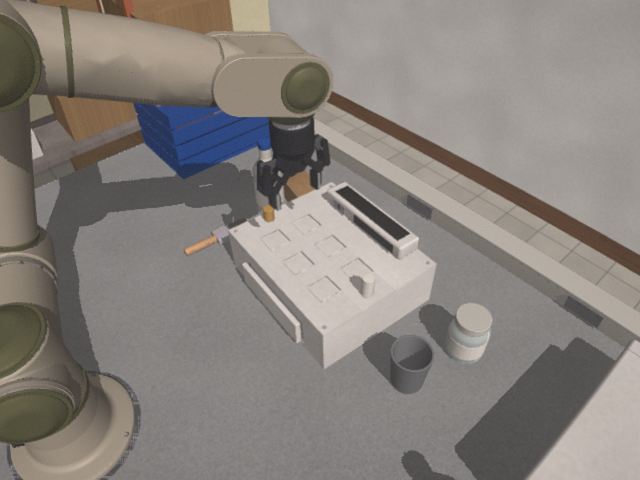

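The side view shows all six pads at about (275,240), (307,223), (298,263), (330,246), (324,289) and (356,270). The tokens are at (268,214) and the coin roll at (369,284). The scene view shows the same meter from behind. I'll enlarge the side view to get precise outlines.

Run:
```python
from h import *
im=cv2.imread('pics/side0.png')[180:340,225:440]
cv2.imwrite('pics/crop1.png',cv2.resize(im,None,fx=3.7,fy=3.7,interpolation=cv2.INTER_CUBIC))
c=load('side0')
P=np.array([onz(c,*p,108.5)[:2] for p in [(324,289),(298,263),(275,240),(356,270),(330,246),(307,223)]])
M=np.array([[-75,-85],[-75,0],[-75,85],[5,-85],[5,0],[5,85.]])
def fit(M,P):
    a,b=M-M.mean(0),P-P.mean(0);U,S,V=np.linalg.svd(a.T@b);R=(U@V).T
    return R,P.mean(0)-R@M.mean(0)
R,t=fit(M,P);print(P.round(),np.degrees(np.arctan2(R[1,0],R[0,0])),t,(P-(M@R.T+t)).round(1))
```

```text
[[ 493. -113.]
 [ 499.  -27.]
 [ 504.   57.]
 [ 572. -117.]
 [ 578.  -33.]
 [ 588.   54.]] -4.192781304721648 [574.04678991 -32.50901997] [[ 0.3 -0.8]
 [-0.3 -0.2]
 [-1.2 -1.2]
 [-0.9  0.7]
 [-0.8 -0.1]
 [ 2.9  1.7]]
```

View pics/crop1.png

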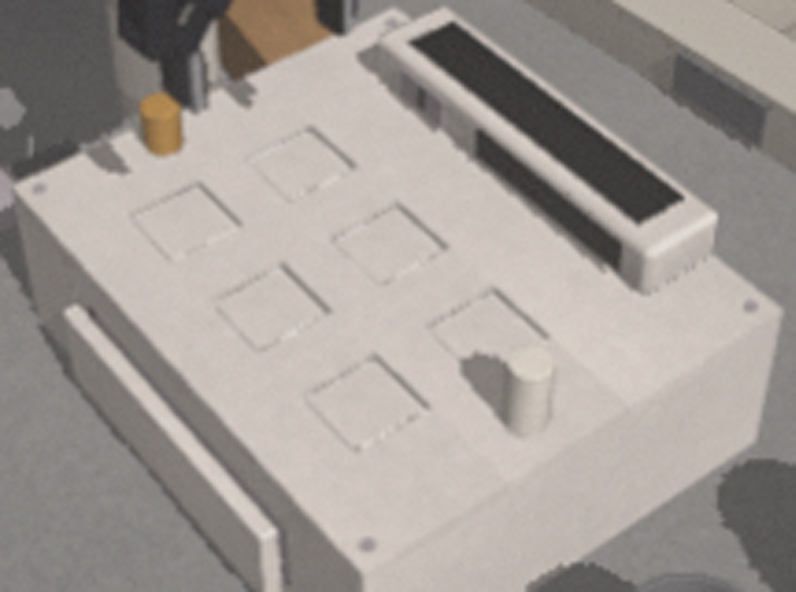

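The pads fit the given layout to within 3 mm: meter origin about (574, -32.5), yaw -4.2°, with the drawer side facing the robot. Pixel (369,284) is the coin roll on the right margin. Next I'll work out the targets and where the obstacles are.

```bash
python3 - <<'E'
from h import *
c=load('side0')
a=np.radians(-4.2);R=np.array([[np.cos(a),-np.sin(a)],[np.sin(a),np.cos(a)]]);t=np.array([574,-32.5])
M=np.array([[-75,-85],[-75,0],[-75,85],[5,-85],[5,0],[5,85.]])
W=M@R.T+t
s=load('scene0')
for i in range(6):print(i+1,W[i].round(1),'shift',((W[i]-[525,0])/25).round(2),'scene px',proj(s,[*W[i],108.5])[0].round())
for n,p in(('roll',(367.4,294.9)),('token',(268.8,220))):
    w=onz(c,*p,110)[:2];print(n,w.round(),'meter',(R.T@(w-t)).round())
print('bottle cap scene',onz(s,394,165,200).round(),'side',onz(c,264,140,200).round())
cor=np.array([[-140,-170],[-140,170],[140,170],[140,-170]])@R.T+t
print([proj(s,[*q,110])[0].round() for q in cor])
E
python3 -m creep '[[[-0.5,1.2,-0.4,0,0,0],[-0.88,2.31,-1.0,0,0,0],[-0.88,2.31,-2.0,0,0,0],[-0.88,2.31,-2.8,0,0,0],[-0.88,2.31,-2.8,0,0,0],[-0.88,2.31,-2.8,0,0,0],[-0.88,2.31,-2.8,0,0,0],[-0.88,2.31,-2.8,0,0,0],[-0.88,2.31,-2.8,0,0,0]]]' 0 20
```

```text
1 [ 493.  -111.8] shift [-1.28 -4.47] scene px [235. 254.]
2 [499.2 -27. ] shift [-1.03 -1.08] scene px [265. 236.]
3 [505.4  57.8] shift [-0.78  2.31] scene px [293. 220.]
4 [ 572.8 -117.6] shift [ 1.91 -4.71] scene px [265. 268.]
5 [579.  -32.9] shift [ 2.16 -1.31] scene px [295. 249.]
6 [585.2  51.9] shift [2.41 2.08] scene px [322. 232.]
roll [ 543. -178.] meter [ -20. -147.]
token [531. 115.] meter [-54. 144.]
bottle cap scene [637. 251. 200.] side [636. 265. 200.]
[array([179., 260.]), array([296., 197.]), array([401., 237.]), array([289., 319.])]
time_s: 0.85
eef_pos: [503.4, 57.5, 234.9]
ee_rot: [0.001, 0.707, 0.707, 0.001]
force: [0.1, 0.0, 0.1]
grip_width: 0.001
grip_force: 0.0
```

The positions check out in both views: roll and tokens sit on their margins, and the bottle is at about (636,258), well clear. I'm now above place 3 with the fingers shut, so I'll press it slowly.

```bash
python3 -m creep '[[[0.1,0,-1.0,0,0,0],[0.1,0,-1.8,0,0,0],[0.1,0,-1.95,0,0,0],[0.1,0,-2.05,0,0,0],[0.1,0,-2.1,0,0,0],[0.1,0,-2.15,0,0,0],[0.1,0,-2.2,0,0,0],[0.1,0,-2.2,0,0,0],[0.1,0,-2.2,0,0,0]]]'
```

```text
time_s: 1.6
eef_pos: [506.0, 57.7, 181.1]
ee_rot: [0.001, 0.707, 0.707, 0.001]
force: [-5.7, 0.3, 11.7]
grip_width: 0.001
grip_force: 6.2
```

Place 3 is rigid: 12 N at 2 mm over-travel, contact at TCP z of about 181. Next is place 2.

```bash
python3 -m creep '[[[0,0,0.5,0,0,0],[0,0,1.0,0,0,0],[-0.1,-1.4,1.0,0,0,0],[-0.2,-2.6,1.0,0,0,0],[-0.25,-3.39,1.0,0,0,0],[-0.25,-3.39,0.6,0,0,0],[-0.25,-3.39,0.25,0,0,0],[-0.25,-3.39,0.15,0,0,0],[-0.25,-3.39,0.08,0,0,0],[-0.25,-3.39,0.04,0,0,0],[-0.25,-3.39,0,0,0,0],[-0.25,-3.39,0,0,0,0],[-0.25,-3.39,0,0,0,0]]]'
```

```text
time_s: 2.68
eef_pos: [498.9, -26.1, 181.1]
ee_rot: [0.0, 0.706, 0.708, -0.001]
force: [-13.7, -1.4, 25.4]
grip_width: 0.0
grip_force: 12.8
```

Place 2 is rigid too, at 25 N. Next is place 1.

```bash
python3 -m creep '[[[0,0,0.5,0,0,0],[0,0,1.0,0,0,0],[-0.1,-1.4,1.0,0,0,0],[-0.2,-2.6,1.0,0,0,0],[-0.25,-3.39,1.0,0,0,0],[-0.25,-3.39,0.6,0,0,0],[-0.25,-3.39,0.25,0,0,0],[-0.25,-3.39,0.15,0,0,0],[-0.25,-3.39,0.08,0,0,0],[-0.25,-3.39,0.04,0,0,0],[-0.25,-3.39,0.02,0,0,0],[-0.25,-3.39,0.02,0,0,0],[-0.25,-3.39,0.02,0,0,0]]]'
```

```text
time_s: 3.77
eef_pos: [493.3, -111.5, 179.6]
ee_rot: [0.0, 0.707, 0.707, 0.0]
force: [0.0, 1.4, 2.4]
grip_width: -0.003
grip_force: 1.0
```

Place 1 gives: only 2.4 N, with the tip about 1.5–2 mm in. I'll press it home gently and then lift straight off.

```bash
python3 -m creep '[[[0,0,-0.06,0,0,0],[0,0,-0.11,0,0,0],[0,0,-0.14,0,0,0],[0,0,-0.15,0,0,0],[0,0,-0.15,0,0,0],[0,0,-0.15,0,0,0],[0,0,-0.15,0,0,0],[0,0,-0.15,0,0,0]]]'
python3 -m creep '[[[0,0,0.2,0,0,0],[0,0,0.6,0,0,0],[0,0,1.4,0,0,0],[0,0,2.4,0,0,0],[0,0,3.4,0,0,0],[0,0,3.4,0,0,0],[0,0,3.4,0,0,0],[0,0,3.4,0,0,0]]]'
python3 - <<'E'
from h import *
cap('side','side1');cap('scene','scene1')
E
```

```text
time_s: 4.43
eef_pos: [493.2, -111.9, 175.8]
ee_rot: [0.0, 0.707, 0.707, 0.0]
force: [1.4, 1.2, 3.7]
grip_width: 0.001
grip_force: 1.6
time_s: 5.1
eef_pos: [492.6, -111.7, 260.2]
ee_rot: [-0.001, 0.707, 0.707, -0.0]
force: [0.8, 0.4, -0.9]
grip_width: 0.002
grip_force: 0.0
```

View pics/side1.png

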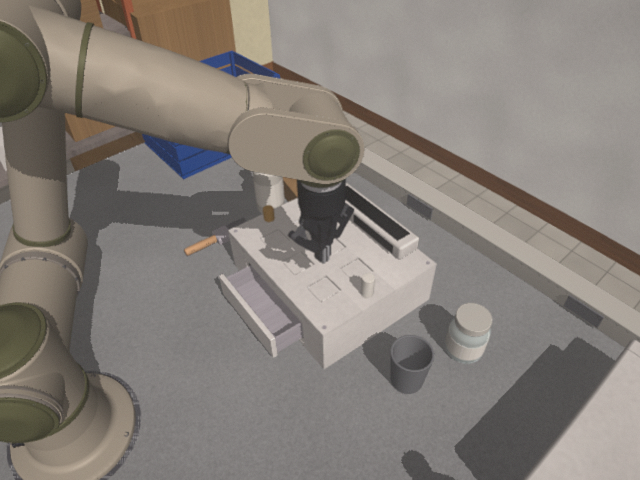

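The side view shows the drawer sprung out, its front-plate corner moved from (244,264) to about (221,276). The bottle, cup, jar, brush, tokens and roll are where they were, and the hand is clear. I'll measure the travel to be sure.

Run:
```python
from h import *
c=load('side1')
a=np.radians(-4.2);x=np.array([np.cos(a),np.sin(a)])
for z in(60,75,90):print(z,((onz(c,221,276,z)-onz(c,244.5,264.3,z))[:2]@x).round(1))
im=cv2.imread('pics/side1.png')[230:370,210:400];cv2.imwrite('pics/crop2.png',cv2.resize(im,None,fx=4,fy=4,interpolation=cv2.INTER_CUBIC))
```

```text
60 -56.3
75 -55.1
90 -54.0
```

View pics/crop2.png

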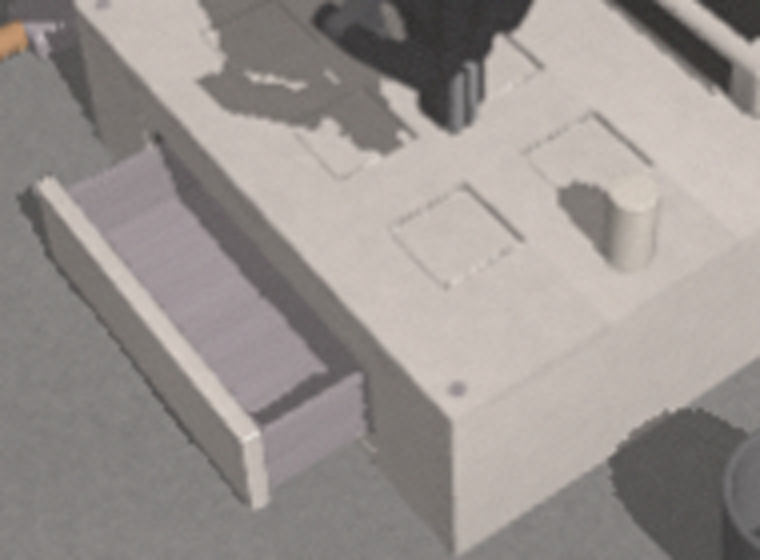

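The crop shows the drawer about 55 mm out, which is its full travel. The place 1 pad, at crop pixel (455,235), is back up like the others, and the roll is still standing. I'm handing in.

```bash
python3 -c "
from rig import ctrl
print(ctrl.finish_job())"
```

```text
the job is handed in; nothing more can be done
None
```

The catch was under place 1: I pressed it in, the drawer sprang out about 55 mm (its full travel), the pad came back up with the hand clear, nothing else was moved, and I handed the job in at about 5 s.

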